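# Ratchet a bottle tight in a bottle vice

### The arm

A 6-joint arm with a two-finger parallel gripper is mounted at the origin on the work surface; the furniture and walls round the work are solid. World frame = base frame: x ahead of the robot, y to its left, z up, the work surface at z = 0. Lengths are in m, angles in rad, forces in N, time in s.
With the tool pointing down it reaches from about 0.325 to 0.9 m from the base axis. Payload 3.5 kg.
Tool frame: the origin (TCP) lies on the centre line of the jaws, within the pads' length; the fingertips stand bot.tip_reach ahead of it and the grasp point (between the pads) lies 5 mm behind it (bot.tip_reach is the distance from the TCP to the fingertips, in m); z points along the fingers, y is the line along which they close (so a half turn about z gives the same grasp; the last joint's range is limited). The gripper opens to 85 mm and grips with 20 to 120 N. Pads are 22 mm wide; open, the fingers measure 114 mm over their backs; the gripper's body (76 mm by 85 mm) begins 54 mm behind the grasp point. The pads swing forward as they close: fully open they stand 13 mm farther back than shut.
Start: joints at [-1.399, 0.276, -0.026, 1.268, 0, 1.467], TCP at [0.17, -0.602, 0.245] pointing down, gripper open.
Joint ranges: [-3.12, 3.12], [-0.85, 1.88], [-1.08, 1.24], [-1.95, 2.15], [-1.57, 1.53], [-3.14, 3.14]. Speed limits (rad/s): [2.57, 2.57, 3.14, 3.14, 3.14, 3.14].

### API

Orientations are given as [roll, pitch, yaw] about the fixed x, y, z axes, in that order (R = Rz(yaw) Ry(pitch) Rx(roll)).
In Python, from cell import bot gives the robot as it stands.
- The arm moves only by the tool drive_tool, never from a script. Its arguments are lists of equal length, an entry for each row: "twist": the turn, a rotation vector about the tool's x, y, z in rad, a list of three; "translation": the shift along the tool's x, y, z in cm, a list of three; "grip": the finger opening in cm, from 0 to 8.54. A call has 1 to 20 rows; each row is the pose to reach, as a shift and turn from the pose commanded when the call began, along the tool's axes at that moment; what a row does not reach only later rows make up. A row lasts 1/12 s, in which the tool goes at most 41.7 mm and 7.16 degrees, less where a joint would pass 70% of its speed; a pose out of reach is approached as far as the arm can. A call with a gripper value outside its range is refused whole. The fingers move at their own pace and stop on an object; "force" is the grip in N (left out, the last holds). Time passes only in rows, so rows that repeat a pose let the fingers close. It gives the time, the measured TCP pose, the force, the opening and the grip force at its end, in the units of the state.
- bot.get_obs(): the state, without advancing time (a new reading comes with each control period).
- bot.camera(name): name is "scene" or "top" or "wrist"; returns a dict with "pixels" (480x640x3 uint8, red, green, blue), "depth" (480x640 float32, m along the optical axis (not along the pixel's ray), 0 where there is no reading), "intrinsics" (3x3 intrinsics, pixels), "origin" and "orientation" of the camera in the world. Camera axes: x right, y up, looking along -z (the intrinsics and any distortion apply to the point x, -y, -z); pixel columns grow to the right and rows downward; lengths in m; the calibration is good to about 2 mm. A picture is of the moment at which its call begins.
- bot.job_done(): hands the job in; it is judged then, once.
The state is a dict: "time": time; "joints": joint angles; "joint_velocities": joint speeds; "joint_torque": joint torques, N m; "eef_pos": TCP position; "eef_rot": TCP orientation; "force": force on the tool from outside, world axes, zero at the start; "ft_torque": the same for the moment, N m; "width": finger opening in m; "gripper_force": force on a finger pad.
Only numpy, scipy, OpenCV 4.12 (cv2) and the standard library are available. Lean on these libraries where they do the work, as an engineer would, in place of code of your own. Each camera call takes 0.05 s, during which the arm holds its last target. There are 200 camera calls.

### The job

The small bottle in the blue ratchet vice has a stuck cap and must be clamped before it can be opened. Flip the red direction lever on the ratchet head from release over to tighten, then swing the handle back and forth until the jaw holds the bottle firmly: stop once a tightening swing takes about 3 N more at the grip than it took while the jaw ran free, and do not go on to crush the bottle. Then let go, with the lever left on tighten and the other things left alone.

Things in the scene. Friction and masses are not known exactly. Their poses are not given: they have to be found in the camera images.
- vice: Blue bottle vice fixed to the counter, base plate 80x255x10 mm. Origin at counter height on the vertical drive axis; z up; +y runs along the vice to the jaws; the handle at value 0 points to its -x. Gear housing under the ratchet 78x78 mm, top at 60 mm. Its screw is self-locking: the jaw stays put when the handle is let go.
- drive_axis (a point): Point on the vertical drive axis, 108 mm above the counter (the height of point grip). Wheel of 16 teeth, 0.39 rad each: up to one tooth of motion is lost at each reversal of the handle. The handle plate round here is 26 mm wide, its top 79 mm above the counter.
- handle (a joint): Angle of the steel ratchet handle about the drive axis, rad, + counter-clockwise from above, stops at -0.70 and +0.70. Lever on tighten: clockwise swings (value falling) advance the jaw 10 mm per rad, the others click back freely. Lever on release: the reverse. Felt at the grip in motion (less at rest): 1 N clicking back, 6 N driving the free jaw, then 1 N more per 15 N of jaw force.
- grip (a point): Middle of the black upright round grip post at the handle's end: 18 mm in diameter, 50 mm tall, centre 108 mm above the counter (top at 132, foot at 82 mm), on a 150 mm radius about the drive axis. It swings with the handle.
- selector (a joint): Red direction lever on the handle's head, rad: -0.30 full release (starts there or nearly) to +0.30 full tighten, over when beyond +0.20. Vertical pivot on the handle 82 mm out from the drive axis; it points inward. Stays where left; moves at about 2 N at the paddle. To tighten, its paddle goes counter-clockwise about the drive axis seen from above, 25 mm in all.
- paddle (a point): Centre of the upright red thumb paddle of the direction lever: 18 mm long (along the lever), 10 mm thick, 26 mm tall, centre 97 mm above the counter (top 110, foot 84 mm); 42 mm from the lever's pivot, about 40 mm from the drive axis. Open space all round it above the handle plate.
- jaw (a joint): Travel of the grey moving jaw along the vice's +y towards the bottle, m; 0 at the start. The bottle is gripped somewhere between 12 and 25 mm of travel, different each time, as the anvil opposite stands out on an adjusting stem by an unmeasured amount. From there the jaw force grows by some 100 to 170 N per rad of handle swing.
- pad: Black rubber pad on the moving jaw, 50x7x30 mm, sprung (18 N per mm). Its frame has the vice's directions; its origin is at counter height on the drive axis when the jaw travel is 0.
- bottle: Small white bottle with a purple cap, 42 mm in diameter, 62 mm tall, loose on the vice's base plate between the pad and the V-shaped anvil. Origin: centre of its underside, about 102 mm from the drive axis along the vice's +y. Crushed above about 115 N.
- wash_bottle: Bystander, to be left alone: white wash bottle with red cap and spout; origin at the centre of its underside.
- kit_carton: Bystander, to be left alone: white kit carton 100x140x62 mm; origin at the centre of its underside.
- strip_carton: Bystander, to be left alone: white and green carton 62x62x105 mm; origin at the centre of its underside.
- reagent_green: Bystander, to be left alone: white reagent bottle with green cap; origin at the centre of its underside.
- desk_calculator: Bystander, to be left alone: dark desk calculator; origin at the centre of its underside.
- tape: Bystander, to be left alone: roll of tape; origin at the centre of its underside.
- lab_timer: Bystander, to be left alone: white lab timer; origin at the centre of its underside.
There are look-alikes about, which are no part of the job. What is shaped like the bottle but pink is not meant.

How it is judged:
By the outcome, as a careful person would: the job done as asked, in the order asked, and still so for the second after the job is handed in, with the robot touching nothing.
It also fails if it takes over 72 s, if anything falls off the work surface, if the arm or the gripper's body presses on something with over 40 N, if the wrist force passes 120 N, or if a joint passes its speed limit or range.

## Working session

There is one attempt and no reset: what is moved stays moved. The work goes in short steps, Python scripts to look and compute and a tool call to move; the robot and the scene stay as the last step left them, time stands still between calls to the robot, and variables do not carry over. Pictures are saved under pics/ and viewed, at most 10 in all, crops included, and the job is handed in when it is done.

Besides the shell and the picture viewer there is one more tool, called after ">>>" as name(argument=value, ...), one argument or row to a line, values as JSON. drive_tool: Moves the arm, as the interface text tells. Its arguments: {"type":"object","properties":{"twist":{"type":"array","items":{"type":"array","items":{"type":"number"}}},"translation":{"type":"array","items":{"type":"array","items":{"type":"number"}}},"grip":{"type":"array","items":{"type":"number"}},"force":{"type":"number"}},"required":["twist","translation","grip"]}

```bash
mkdir -p pics
cat > h.py <<'E'
import numpy as np, cv2
from cell import bot
def save(n,f):
    c=bot.camera(n); cv2.imwrite(f'pics/{f}.png',c['pixels'][:,:,::-1]); np.savez(f'pics/{f}.npz',**c); return c
def R_of(c):
    o=np.array(c['orientation'],float)
    if o.shape==(3,3): return o
    from scipy.spatial.transform import Rotation as R
    return R.from_euler('xyz',o).as_matrix() if o.size==3 else R.from_quat(o).as_matrix()
def ray(c,u,v):
    K=c['intrinsics']; d=np.array([(u-K[0,2])/K[0,0],-(v-K[1,2])/K[1,1],-1.]); return R_of(c)@d
def onz(c,u,v,z):
    d=ray(c,u,v);o=np.array(c['origin']); return o+d*(z-o[2])/d[2]
def dep(c,u,v):
    return np.array(c['origin'])+ray(c,u,v)*c['depth'][int(v),int(u)]
E
python3 - <<'E'
from h import *
for n in('top','scene'):
    c=save(n,n+'0');print(c['origin'],c['orientation'],c['intrinsics'])
print(bot.get_obs(),bot.tip_reach)
E
```

```text
[0.35988003 0.06879973 1.59929247] [ 0.0912429   0.01277342 -1.56087431] [[453.28924865   0.         326.57957301]
 [  0.         453.28924865 239.59283981]
 [  0.           0.           1.        ]]
[1.42310134 0.41551622 1.05633033] [ 0.81097093 -0.00284578  1.9033559 ] [[490.71847581   0.         315.39713531]
 [  0.         490.71847581 241.90073135]
 [  0.           0.           1.        ]]
{'time': 0.1, 'joints': array([-1.39938953e+00,  2.77115457e-01, -2.77589101e-02,  1.26801934e+00,
        1.62775304e-05,  1.46736916e+00]), 'joint_velocities': array([-0.00062702, -0.00163028,  0.00316692, -0.00032757, -0.00015253,
        0.00058099]), 'joint_torque': array([-5.50266179e-05, -4.46708536e+01,  2.96128607e+01,  8.43011134e-03,
       -8.20360356e-05,  2.54211862e-06]), 'eef_pos': array([ 0.16947697, -0.60086584,  0.24422802]), 'eef_rot': array([-3.13950817e+00, -2.32729538e-04,  2.74833701e-01]), 'force': array([ 0.7907124 ,  0.84771549, -0.17955949]), 'ft_torque': array([ 0.03968217, -0.00614864,  0.04706536]), 'gripper_force': 0.0, 'width': 0.0854370923060689} 0.014
```

View pics/top0.png

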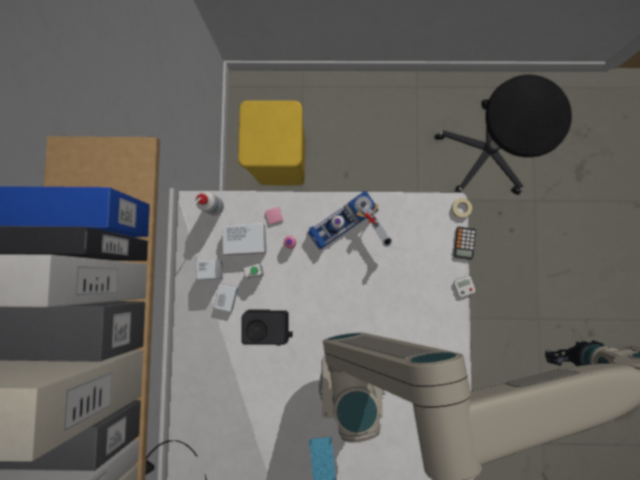

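View pics/scene0.png

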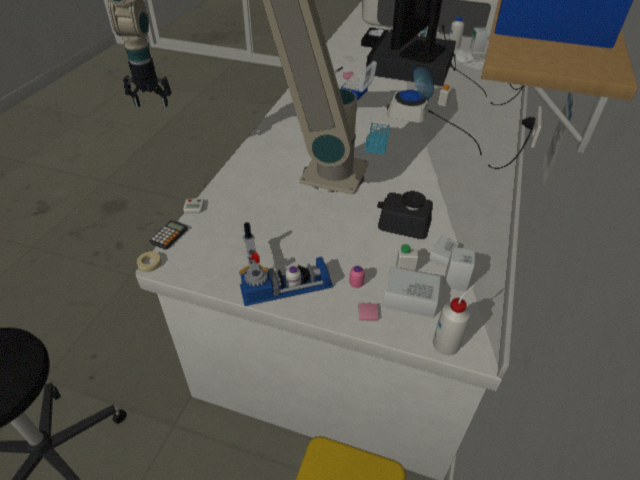

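The top view shows the blue vice at (310–378, 193–248), with its head near (364, 205), red lever near (368, 213), black grip near (387, 240) and bottle with purple cap at (337, 221). Possible mix-ups:
- The bottle in the vice at (337, 221) against the pink look-alike at (289, 242). I choose the one in the vice.
- The red lever against the red wash bottle cap at (203, 199).
- The black grip against the other dark items at (265, 327).

I'll check the choice in one close crop.

Run:
```python
from h import *
c=np.load('pics/top0.npz');p=c['pixels']
cr=p[180:260,295:405];cv2.imwrite('pics/crop0.png',cv2.resize(cr,None,fx=7,fy=7,interpolation=cv2.INTER_CUBIC)[:,:,::-1])
hsv=cv2.cvtColor(p,cv2.COLOR_RGB2HSV)
def m(lo,hi,n):
    k=cv2.inRange(hsv,lo,hi);k[:180]=0;k[260:]=0;k[:,:295]=0;k[:,405:]=0
    v,u=np.nonzero(k);print(n,len(u),u.mean(),v.mean(),u.min(),u.max(),v.min(),v.max());return k,u,v
k,u,v=m((0,120,60),(8,255,255),'red');print(onz(c,u.mean(),v.mean(),.11))
k,u,v=m((0,0,0),(180,255,50),'blk');
n,l,s,ce=cv2.connectedComponentsWithStats(k)
for i in range(1,n):
    if s[i,4]>8: print(s[i],ce[i],onz(c,*ce[i],.132),dep(c,*ce[i]))
k,u,v=m((105,120,50),(125,255,255),'blue');
pts=np.array([onz(c,a,b,.01)[:2] for a,b in zip(u,v)],np.float32);r=cv2.minAreaRect(pts);print(r)
n='purple';k,u,v=m((126,60,50),(160,255,255),n);print(onz(c,u.mean(),v.mean(),.072))
```

```text
red 43 369.6046511627907 217.93023255813952 365 374 213 222
[ 0.56920639 -0.05252784  0.11      ]
blk 75 349.58666666666664 227.58666666666667 327 389 212 243
[342 212   9  11  27] [345.74074074 216.88888889] [0.56890944 0.02706854 0.132     ] [0.58040171 0.02477419 0.05132945]
[327 221  10  12  30] [330.5 229. ] [0.52871031 0.07644723 0.132     ] [0.5431555  0.07710155 0.00645786]
[385 239   5   5  18] [387.16666667 241.27777778] [ 0.4901831 -0.10774    0.132    ] [ 0.49032646 -0.10793422  0.13038574]
blue 337 332.08902077151333 226.05637982195844 310 373 192 247
((0.5767519474029541, 0.035987041890621185), (0.07691798359155655, 0.24908603727817535), 35.42530822753906)
purple 22 337.09090909090907 220.9090909090909 335 339 219 223
[0.56344858 0.05463446 0.072     ]
```

View pics/crop0.png

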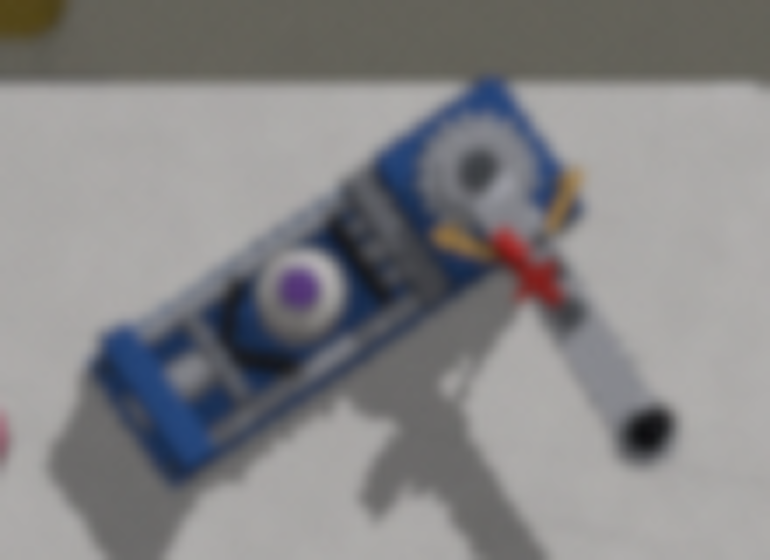

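The crop confirms the vice. The hub is at (363, 204), the red lever's inner end at (367.6, 215) on the release side, and the grip at (387, 241). The pink bottle at (289, 242) is outside the vice and not wanted. Now I move to hover for a wrist view.

>>> drive_tool(
  twist=[
    [0,0,-1.74],
    [0,0,-1.74],
    [0,0,-1.74],
    [0,0,-1.74],
    [0,0,-1.74],
    [0,0,-1.74],
    [0,0,-1.74],
    [0,0,-1.74],
    [0,0,-1.74],
    [0,0,-1.74],
    [0,0,-1.74],
    [0,0,-1.74],
    [0,0,-1.74],
    [0,0,-1.74],
    [0,0,-1.74],
    [0,0,-1.74],
    [0,0,-1.74],
    [0,0,-1.74],
    [0,0,-1.74],
    [0,0,-1.74],
  ],
  translation=[
    [50,-39,-6],
    [50,-39,-6],
    [50,-39,-6],
    [50,-39,-6],
    [50,-39,-6],
    [50,-39,-6],
    [50,-39,-6],
    [50,-39,-6],
    [50,-39,-6],
    [50,-39,-6],
    [50,-39,-6],
    [50,-39,-6],
    [50,-39,-6],
    [50,-39,-6],
    [50,-39,-6],
    [50,-39,-6],
    [50,-39,-6],
    [50,-39,-6],
    [50,-39,-6],
    [50,-39,-6],
  ],
  grip=[3,3,3,3,3,3,3,3,3,3,3,3,3,3,3,3,3,3,3,3],
)

```text
time: 1.77
eef_pos: [0.544, -0.0917, 0.3049]
eef_rot: [-3.141, -0.0, 2.013]
force: [-0.4, -0.8, -0.0]
width: 0.03
gripper_force: 0.0
```

>>> drive_tool(
  twist=[
    [0,0,-0.12],
    [0,0,-0.24],
    [0,0,-0.36],
    [0,0,-0.48],
    [0,0,-0.6],
    [0,0,-0.72],
    [0,0,-0.84],
    [0,0,-0.96],
    [0,0,-1.08],
    [0,0,-1.2],
    [0,0,-1.32],
    [0,0,-1.44],
    [0,0,-1.56],
    [0,0,-1.68],
    [0,0,-1.745],
    [0,0,-1.745],
    [0,0,-1.745],
  ],
  translation=[
    [0,0,0],
    [0,0,0],
    [0,0,0],
    [0,0,0],
    [0,0,0],
    [0,0,0],
    [0,0,0],
    [0,0,0],
    [0,0,0],
    [0,0,0],
    [0,0,0],
    [0,0,0],
    [0,0,0],
    [0,0,0],
    [0,0,0],
    [0,0,0],
    [0,0,0],
  ],
  grip=[0,0,0,0,0,0,0,0,0,0,0,0,0,0,0,0,0],
)

```text
time: 3.18
eef_pos: [0.5444, -0.0916, 0.3053]
eef_rot: [3.142, -0.0, -2.527]
force: [0.3, -0.1, 0.1]
width: 0.0004
gripper_force: 0.0
```

Run:
```python
from h import *
c=save('wrist','w1');o=bot.get_obs();print(o['eef_pos'],o['eef_rot'],o['joints'],o['force'],c['origin'])
```

```text
[ 0.54449119 -0.09138185  0.30529323] [ 3.14154638e+00 -1.60825989e-04 -2.52674260e+00] [-2.83323878e-01  1.21250112e-01 -9.10641930e-02  1.35861842e+00
 -9.69679517e-05 -8.98173924e-01] [-0.51387314  0.27818121  0.71116227] [ 0.47772703 -0.13957234  0.43294323]
```

View pics/w1.png

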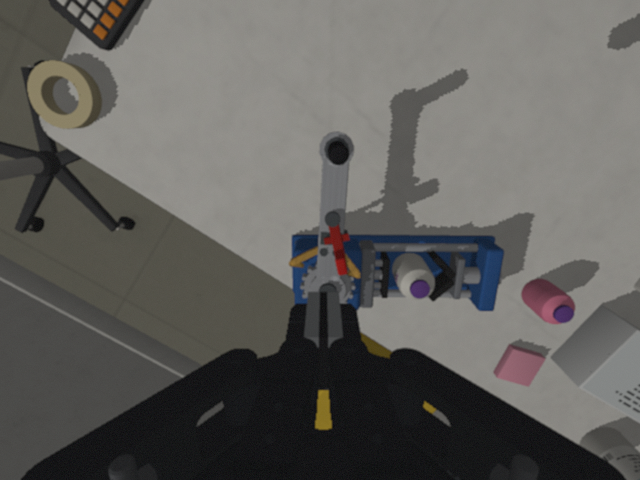

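The wrist view shows the grip top at (338, 151), the lever pivot at (333, 217), the red paddle at (341, 262) and the hub at about (330, 290). The bottle is between the pad and the anvil.

Run:
```python
from h import *
c=np.load('pics/w1.npz');p=c['pixels'];hsv=cv2.cvtColor(p,cv2.COLOR_RGB2HSV)
k=cv2.inRange(hsv,(0,130,60),(8,255,255));k[:, :300]=0;k[:,380:]=0;k[:200]=0;k[300:]=0
v,u=np.nonzero(k);P=np.array([dep(c,a,b) for a,b in zip(u,v)]);t=P[:,2]>.103
print('red',len(u),u.min(),u.max(),v.min(),v.max(),np.sort(P[:,2])[[0,len(u)//2,-1]]);print('paddle top',t.sum(),P[t].mean(0) if t.any() else 0)
vv,uu=np.nonzero(np.ones((480,640)));s=(uu>310)&(uu<365)&(vv>130)&(vv<175)
Q=np.array([dep(c,a,b) for a,b in zip(uu[s],vv[s])]);t2=(Q[:,2]>.126)&(Q[:,2]<.14);print('grip',t2.sum(),Q[t2].mean(0),Q[t2].min(0),Q[t2].max(0))
e=np.array([(Q[t2].min(0)+Q[t2].max(0))/2])[0];print('grip mid',e)
s=(uu>290)&(uu<520)&(vv>225)&(vv<320);b=cv2.inRange(hsv,(105,120,40),(125,255,255))[vv,uu]>0;s&=b
B=np.array([dep(c,a,b) for a,b in zip(uu[s],vv[s])]);B=B[(B[:,2]<.07)]
r=cv2.minAreaRect(B[:,:2].astype(np.float32));print(r)
print('hub?',dep(c,330,290),dep(c,325,270))
y=np.array([-.579,.815]);g=e[:2]
```

```text
red 550 324 347 225 274 [0.07070561 0.08445707 0.43294323]
paddle top 172 [ 0.57771264 -0.04763351  0.11208254]
grip 355 [ 0.49332625 -0.11275186  0.12972312] [ 0.48467475 -0.12108464  0.12604766] [ 0.5021737  -0.10383314  0.13269727]
grip mid [ 0.49342422 -0.11245889  0.12937247]
((0.5733521580696106, 0.03375440090894699), (0.0793551430106163, 0.25154826045036316), 35.02421569824219)
hub? [ 0.61707156 -0.03201467  0.0830618 ] [ 0.60286849 -0.04862283  0.0779951 ]
```

Run:
```python
from h import *
c=np.load('pics/w1.npz')
vv,uu=np.mgrid[200:310,300:440];Q=np.array([dep(c,a,b) for a,b in zip(uu.ravel(),vv.ravel())])
th=np.radians(31.5);t=np.array([np.sin(th),-np.cos(th)]);r=-np.array([np.cos(th),np.sin(th)]);A=np.array([.621,-.034])
d=Q[:,:2]-A;a=d@r;b=d@t
for i in range(20,100,10):
  print(i,[int(1000*Q[(abs(a*1000-i)<5)&(abs(b*1000-j)<5)&(Q[:,2]<.3),2].max(initial=0)) for j in range(-65,50,10)])
print((np.array([.5777,-.0476])-A)@r,(np.array([.5777,-.0476])-A)@t)
```

```text
20 [50, 51, 51, 71, 71, 78, 79, 79, 78, 72, 70, 0]
30 [50, 51, 51, 65, 71, 109, 108, 79, 78, 71, 71, 0]
40 [28, 50, 52, 58, 69, 110, 109, 80, 78, 70, 57, 0]
50 [0, 1, 0, 1, 0, 109, 110, 82, 78, 0, 0, 0]
60 [0, 0, 1, 1, 0, 85, 85, 82, 78, 1, 0, 0]
70 [1, 0, 1, 0, 0, 83, 85, 84, 78, 1, 0, 0]
80 [1, 1, 0, 0, 0, 79, 86, 85, 79, 0, 0, 0]
90 [0, 0, 0, 0, 0, 79, 85, 85, 78, 0, 0, 0]
0.04402529959666909 -0.011028281616984931
```

>>> drive_tool(
  twist=[
    [0,0,0.065],
    [0,0,0.065],
    [0,0,0.065],
    [0,0,0.065],
    [0,0,0.065],
    [0,0,0.065],
    [0,0,0.065],
    [0,0,0.065],
    [0,0,0.065],
    [0,0,0.065],
    [0,0,0.065],
  ],
  translation=[
    [-2.7,2.2,0],
    [-5.4,4.5,2],
    [-5.4,4.5,5],
    [-5.4,4.5,8],
    [-5.4,4.5,11],
    [-5.4,4.5,14],
    [-5.4,4.5,16.5],
    [-5.4,4.5,18.5],
    [-5.4,4.5,19.9],
    [-5.4,4.5,19.9],
    [-5.4,4.5,19.9],
  ],
  grip=[0,0,0,0,0,0,0,0,0,0,0],
)

```text
time: 4.15
eef_pos: [0.5621, -0.0227, 0.1056]
eef_rot: [3.14, -0.002, -2.59]
force: [0.4, -0.7, 1.0]
width: -0.0001
gripper_force: 0.0
```

Run:
```python
from h import *
c=save('wrist','w2');o=bot.get_obs();print(o['eef_pos'],o['eef_rot'],o['force'])
```

```text
[ 0.56324815 -0.02285922  0.10687189] [-3.14123707e+00  4.00630442e-04 -2.58942910e+00] [0.36610757 0.08793761 0.7551904 ]
```

View pics/w2.png

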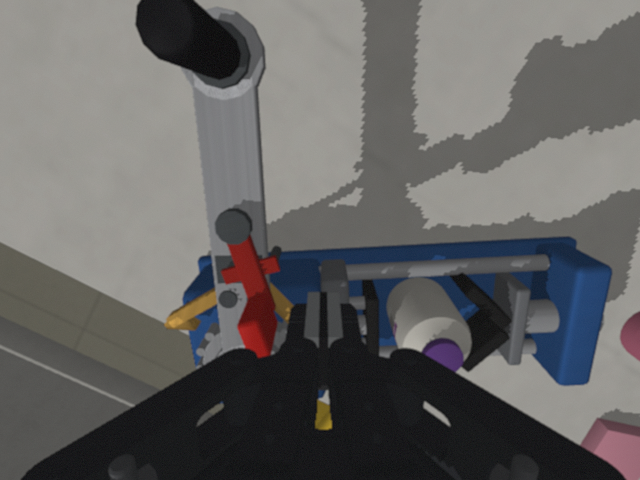

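The closed fingers, at columns 290–360, stand just right of the paddle at (258, 320). Next I push it to the left, along tool −y.

>>> drive_tool(
  twist=[
    [0,0,0],
    [0,0,0],
    [0,0,0],
    [0,0,0],
    [0,0,0],
    [0,0,0],
    [0,0,0],
    [0,0,0],
    [0,0,0],
    [0,0,0],
    [0,0,0],
    [0,0,0],
  ],
  translation=[
    [0,-0.4,0],
    [0,-0.8,0],
    [0,-1.2,0],
    [0,-1.5,0],
    [0,-1.8,0],
    [0,-2.1,0],
    [0,-2.4,0],
    [0,-2.7,0],
    [0,-2.9,0],
    [0,-3.1,0],
    [0,-3.2,0],
    [0,-3.2,0],
  ],
  grip=[0,0,0,0,0,0,0,0,0,0,0,0],
)

```text
time: 5.2
eef_pos: [0.5798, -0.0499, 0.1063]
eef_rot: [-3.142, 0.0, -2.589]
force: [-1.2, 2.2, 1.6]
width: -0.0
gripper_force: 1.3
```

Run:
```python
from h import *
c=save('wrist','w3');o=bot.get_obs();print(o['eef_pos'],o['eef_rot'],o['force'])
```

```text
[ 0.57980728 -0.04985646  0.10630164] [-3.14142579e+00  3.38722514e-05 -2.58845353e+00] [0.43975224 2.15533033 0.95964252]
```

View pics/w3.png

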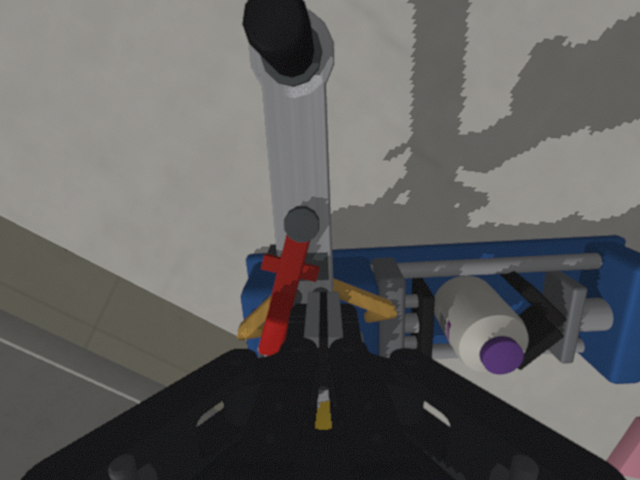

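>>> drive_tool(
  twist=[
    [0,0,0],
    [0,0,0],
    [0,0,0],
    [0,0,0],
    [0,0,0],
  ],
  translation=[
    [0,-0.2,0],
    [0,-0.4,0],
    [0,-0.6,0],
    [0,-0.7,0],
    [0,-0.7,0],
  ],
  grip=[0,0,0,0,0],
)

```text
time: 5.67
eef_pos: [0.5839, -0.0553, 0.1063]
eef_rot: [3.141, 0.001, -2.588]
force: [1.0, 4.1, 0.7]
width: -0.0001
gripper_force: 1.9
```

>>> drive_tool(
  twist=[
    [0,0,0],
    [0,0,0],
    [0,0,0],
    [0,0,0],
    [0,0,0],
    [0,0,0],
    [0,0,0],
    [0,0,0],
    [0,0,0],
  ],
  translation=[
    [0,0.8,0],
    [0,1.5,-2],
    [1,1.5,-5],
    [3,1.5,-8],
    [5,1.5,-10],
    [7,1,-10],
    [8,0,-10],
    [8,0,-10],
    [8,0,-10],
  ],
  grip=[0,0,0,0,0,4,4,4,4],
)

```text
time: 6.42
eef_pos: [0.5149, -0.0986, 0.2063]
eef_rot: [-3.14, -0.001, -2.59]
force: [-0.9, 1.0, -0.5]
width: 0.0399
gripper_force: 0.0
```

Run:
```python
from h import *
c=save('wrist','w4');o=bot.get_obs();print(o['eef_pos'],o['eef_rot'],o['force'])
p=c['pixels'];hsv=cv2.cvtColor(p,cv2.COLOR_RGB2HSV)
k=cv2.inRange(hsv,(0,130,60),(8,255,255))>0
vv,uu=np.mgrid[0:480,0:640];Q=np.stack([dep(c,a,b) for a,b in zip(uu.ravel(),vv.ravel())]).reshape(480,640,3)
n=np.linalg.norm(Q[...,:2]-[.621,-.034],axis=2)<.1
t=k&n&(Q[...,2]>.103)&(Q[...,2]<.12);l=k&n&(Q[...,2]>.08)&(Q[...,2]<.09)
print('paddle',t.sum(),Q[t].mean(0),'lever',l.sum(),Q[l].mean(0))
g=(Q[...,2]>.126)&(Q[...,2]<.14)&(np.linalg.norm(Q[...,:2]-[.493,-.112],axis=2)<.08)
print('grip',g.sum(),(Q[g].min(0)+Q[g].max(0))/2)
```

```text
[ 0.51511117 -0.09803778  0.20608707] [-3.14103053e+00 -7.73179114e-04 -2.58923271e+00] [-0.03013294  0.02398809 -0.23546261]
paddle 267 [ 0.59603042 -0.07106134  0.1082564 ] lever 549 [ 0.57945862 -0.07860799  0.08354768]
grip 648 [ 0.50921584 -0.13304931  0.12908676]
```

View pics/w4.png

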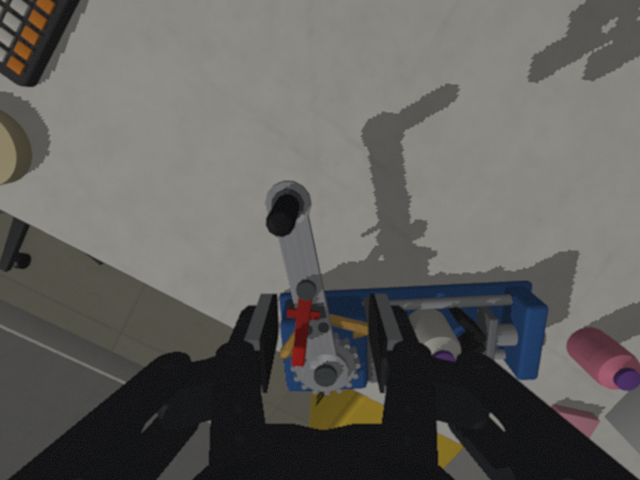

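The lever now leans to the tighten side: pivot (305, 288), paddle (300, 350). Its angle works out at about +0.27 rad relative to the handle, and the handle got nudged slightly counter-clockwise. Next I grasp the grip.

>>> drive_tool(
  twist=[
    [0,0,-0.1],
    [0,0,-0.17],
    [0,0,-0.17],
    [0,0,-0.17],
    [0,0,-0.17],
    [0,0,-0.17],
    [0,0,-0.17],
    [0,0,-0.17],
    [0,0,-0.17],
    [0,0,-0.17],
    [0,0,-0.17],
    [0,0,-0.17],
  ],
  translation=[
    [1.3,-1.5,0],
    [2.3,-2.7,1],
    [2.3,-2.7,3],
    [2.3,-2.7,5],
    [2.3,-2.7,7],
    [2.3,-2.7,8.5],
    [2.3,-2.7,9.7],
    [2.3,-2.7,10],
    [2.3,-2.7,10],
    [2.3,-2.7,10],
    [2.3,-2.7,10],
    [2.3,-2.7,10],
  ],
  grip=[4.5,4.5,4.5,4.5,4.5,4.5,4.5,4.5,4.5,4.5,4.5,4.5],
)

```text
time: 7.47
eef_pos: [0.5109, -0.1331, 0.1074]
eef_rot: [-3.14, 0.001, -2.418]
force: [-0.2, 0.0, 0.7]
width: 0.0445
gripper_force: 0.0
```

>>> drive_tool(
  twist=[
    [0,0,0],
    [0,0,0],
    [0,0,0],
    [0,0,0],
    [0,0,0],
    [0,0,0],
  ],
  translation=[
    [0,0,0],
    [0,0,0],
    [0,0,0],
    [0,0,0],
    [0,0,0],
    [0,0,0],
  ],
  grip=[1,1,1,1,1,1],
  force=30,
)

```text
time: 7.97
eef_pos: [0.5104, -0.133, 0.107]
eef_rot: [-3.141, 0.001, -2.418]
force: [-0.9, 0.7, 6.0]
width: 0.0168
gripper_force: 29.6
```

Run:
```python
from h import *
c=save('wrist','w5');o=bot.get_obs();print(o['eef_pos'],o['eef_rot'],o['force'],o['width'],o['gripper_force'])
```

```text
[ 0.51034098 -0.13297446  0.10696237] [-3.14075549e+00  4.17396735e-04 -2.41841061e+00] [-1.09712484  0.51050374  5.12129323] 0.016772855452787012 29.601240075426176
```

View pics/w5.png

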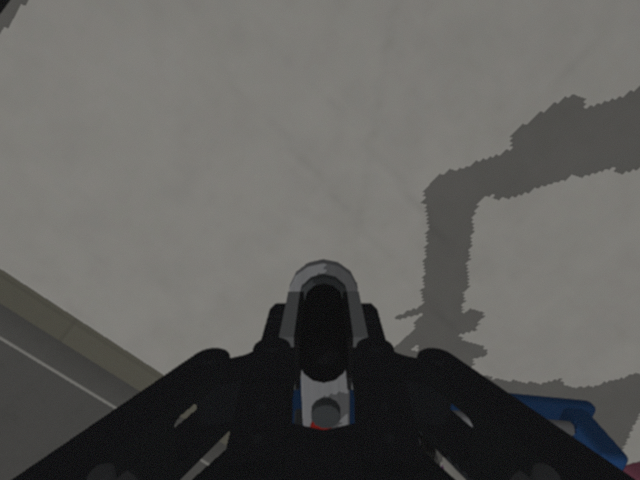

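The grip post (at 325, 330) is held between the pads, at a width of about 17 mm. First tightening swing, clockwise.

>>> drive_tool(
  twist=[
    [0,0,0.05],
    [0,0,0.1],
    [0,0,0.15],
    [0,0,0.2],
    [0,0,0.25],
    [0,0,0.3],
    [0,0,0.35],
    [0,0,0.4],
    [0,0,0.45],
    [0,0,0.5],
  ],
  translation=[
    [-0.02,0.75,0],
    [-0.07,1.5,0],
    [-0.17,2.24,0],
    [-0.3,2.98,0],
    [-0.47,3.71,0],
    [-0.67,4.43,0],
    [-0.91,5.14,0],
    [-1.18,5.84,0],
    [-1.49,6.52,0],
    [-1.84,7.19,0],
  ],
  grip=[1,1,1,1,1,1,1,1,1,1],
)

```text
time: 8.85
eef_pos: [0.4757, -0.0687, 0.107]
eef_rot: [-3.136, -0.002, -2.922]
force: [-3.2, -6.9, 6.7]
width: 0.0169
gripper_force: 30.8
```

>>> drive_tool(
  twist=[
    [0,0,0.05],
    [0,0,0.1],
    [0,0,0.15],
    [0,0,0.18],
  ],
  translation=[
    [-0.02,0.75,0],
    [-0.07,1.5,0],
    [-0.17,2.24,0],
    [-0.24,2.69,0],
  ],
  grip=[1,1,1,1],
)

```text
time: 9.18
eef_pos: [0.4714, -0.0414, 0.107]
eef_rot: [-3.137, -0.003, -3.101]
force: [-4.5, -6.5, 8.2]
width: 0.0171
gripper_force: 31.0
```

```bash
cat > s.py <<'E'
from h import *
o=bot.get_obs();y=o['eef_rot'][2];X=np.array([np.cos(y),np.sin(y)]);Y=np.array([np.sin(y),-np.cos(y)]);f=o['force'][:2]
d=o['eef_pos'][:2]-[.621,-.034]
print(o['time'],o['eef_pos'],'yaw',y,'tan(cw)',f@Y,'rad',f@X,'R',np.hypot(*d),'h',np.arctan2(-d[1],-d[0])-.614)
E
python3 s.py
```

```text
9.1833 [ 0.47139682 -0.04140399  0.10695997] yaw -3.101171484824632 tan(cw) -6.290015197956321 rad 4.713010532879614 R 0.14978628524476464 h -0.5645495166949469
```

>>> drive_tool(
  twist=[
    [0,0,-0.08],
    [0,0,-0.16],
    [0,0,-0.24],
    [0,0,-0.32],
    [0,0,-0.4],
    [0,0,-0.48],
    [0,0,-0.56],
    [0,0,-0.64],
    [0,0,-0.72],
    [0,0,-0.8],
    [0,0,-0.88],
    [0,0,-0.96],
    [0,0,-1.04],
    [0,0,-1.12],
    [0,0,-1.18],
    [0,0,-1.18],
  ],
  translation=[
    [0.03,-1.2,0],
    [-0.1,-2.39,0],
    [-0.33,-3.57,0],
    [-0.66,-4.72,0],
    [-1.08,-5.84,0],
    [-1.6,-6.93,0],
    [-2.19,-7.97,0],
    [-2.87,-8.96,0],
    [-3.62,-9.89,0],
    [-4.45,-10.76,0],
    [-5.34,-11.56,0],
    [-6.3,-12.29,0],
    [-7.31,-12.94,0],
    [-8.37,-13.5,0],
    [-9.19,-13.87,0],
    [-9.19,-13.87,0],
  ],
  grip=[1,1,1,1,1,1,1,1,1,1,1,1,1,1,1,1],
)

```text
time: 10.52
eef_pos: [0.5734, -0.174, 0.107]
eef_rot: [-3.138, 0.004, -1.915]
force: [2.4, 4.2, 3.8]
width: 0.0173
gripper_force: 30.5
```

```bash
python3 s.py
```

```text
10.5167 [ 0.57343921 -0.17404265  0.10701402] yaw -1.9152993093387796 tan(cw) -0.8985600810611958 rad -4.739210300701585 R 0.14789852360467062 h 0.6294016236212455
```

>>> drive_tool(
  twist=[
    [0,0,0.06],
    [0,0,0.12],
    [0,0,0.18],
    [0,0,0.24],
    [0,0,0.3],
    [0,0,0.36],
    [0,0,0.42],
    [0,0,0.48],
    [0,0,0.54],
    [0,0,0.6],
  ],
  translation=[
    [-0.01,0.9,0],
    [-0.07,1.79,0],
    [-0.19,2.68,0],
    [-0.36,3.57,0],
    [-0.58,4.43,0],
    [-0.85,5.29,0],
    [-1.17,6.13,0],
    [-1.55,6.94,0],
    [-1.97,7.74,0],
    [-2.44,8.5,0],
  ],
  grip=[1,1,1,1,1,1,1,1,1,1],
)

```text
time: 11.35
eef_pos: [0.5021, -0.1231, 0.1071]
eef_rot: [-3.137, 0.006, -2.52]
force: [6.9, -0.4, -2.0]
width: 0.0173
gripper_force: 30.0
```

```bash
sed -i 's/-.034\]/-.0322]/' s.py
cat >> s.py <<'E'
c=np.array([.621,-.0322])-o['eef_pos'][:2];print('centre in tool cm',100*c@X,100*c@Y)
E
python3 s.py
```

```text
11.35 [ 0.50206685 -0.12306498  0.10707609] yaw -2.520383310945515 tan(cw) -4.320299096335276 rad -5.42524726766494 R 0.1496714420064869 h 0.03840134664306649
centre in tool cm -14.959863715995695 0.4667795216665409
```

>>> drive_tool(
  twist=[
    [0,0,0.05],
    [0,0,0.1],
    [0,0,0.15],
  ],
  translation=[
    [-0.05,0.75,0],
    [-0.12,1.5,0],
    [-0.2,2.24,0],
  ],
  grip=[1,1,1],
)

```text
time: 11.6
eef_pos: [0.4898, -0.1044, 0.107]
eef_rot: [-3.137, 0.003, -2.67]
force: [4.7, -3.2, -0.9]
width: 0.0173
gripper_force: 30.1
```

```bash
python3 s.py
```

```text
11.6 [ 0.48979266 -0.10435116  0.10701099] yaw -2.670308792135806 tan(cw) -5.006861437421504 rad -2.6795037360958487 R 0.14973695513863347 h -0.1112321329063114
centre in tool cm -14.966274844347733 0.4713540339654143
```

>>> drive_tool(
  twist=[
    [0,0,0.05],
    [0,0,0.1],
    [0,0,0.15],
  ],
  translation=[
    [-0.03,0.75,0],
    [-0.08,1.5,0],
    [-0.15,2.24,0],
  ],
  grip=[1,1,1],
)

```text
time: 11.85
eef_pos: [0.4805, -0.084, 0.107]
eef_rot: [-3.137, 0.003, -2.821]
force: [3.1, -4.7, -0.3]
width: 0.0169
gripper_force: 30.2
```

```bash
python3 s.py
```

```text
11.85 [ 0.48046055 -0.0840138   0.10702984] yaw -2.8207155091835627 tan(cw) -5.448674469513865 rad -1.4124085838910023 R 0.14978654292759236 h -0.2607833943575439
centre in tool cm -14.97082233183432 0.48431717979591316
```

>>> drive_tool(
  twist=[
    [0,0,0.05],
    [0,0,0.1],
    [0,0,0.15],
  ],
  translation=[
    [0,0.75,0],
    [-0.03,1.5,0],
    [-0.1,2.24,0],
  ],
  grip=[1,1,1],
)

```text
time: 12.1
eef_pos: [0.4742, -0.0625, 0.107]
eef_rot: [-3.137, 0.003, -2.971]
force: [3.6, -4.2, 0.2]
width: 0.0172
gripper_force: 30.2
```

```bash
python3 s.py
```

```text
12.1 [ 0.47424354 -0.06249178  0.10702498] yaw -2.970785654970554 tan(cw) -4.789068032730453 rad -2.8377926650214746 R 0.14985009040803376 h -0.4104500807440253
centre in tool cm -14.97697705293865 0.49056529505046464
```

>>> drive_tool(
  twist=[
    [0,0,0.05],
    [0,0,0.1],
    [0,0,0.15],
  ],
  translation=[
    [0,0.75,0],
    [-0.03,1.5,0],
    [-0.1,2.24,0],
  ],
  grip=[1,1,1],
)

```text
time: 12.35
eef_pos: [0.4713, -0.0402, 0.107]
eef_rot: [-3.138, 0.004, -3.121]
force: [2.9, -4.1, 0.6]
width: 0.0173
gripper_force: 30.2
```

```bash
python3 s.py
```

```text
12.35 [ 0.47127851 -0.04022436  0.1070253 ] yaw -3.120796065325003 tan(cw) -4.172121259464231 rad -2.8566365846929846 R 0.1499363653401765 h -0.5604560039794506
centre in tool cm -14.985597719160245 0.490914976068248
```

The readings drift because pinching the post lets wrist moment and radial stress leak into the force. I'll open slightly to 2.2 cm and push the post loosely, so the force reads cleanly.

>>> drive_tool(
  twist=[
    [0,0,0],
    [0,0,0],
    [0,0,-0.11],
    [0,0,-0.19],
    [0,0,-0.27],
    [0,0,-0.35],
    [0,0,-0.43],
    [0,0,-0.51],
    [0,0,-0.59],
    [0,0,-0.67],
    [0,0,-0.75],
    [0,0,-0.83],
    [0,0,-0.91],
    [0,0,-0.99],
    [0,0,-1.07],
    [0,0,-1.15],
    [0,0,-1.22],
    [0,0,-1.22],
  ],
  translation=[
    [0,0,0],
    [0,0,0],
    [-0.09,-1.2,0],
    [-0.27,-2.38,0],
    [-0.55,-3.55,0],
    [-0.91,-4.69,0],
    [-1.37,-5.8,0],
    [-1.92,-6.87,0],
    [-2.55,-7.89,0],
    [-3.26,-8.85,0],
    [-4.04,-9.76,0],
    [-4.9,-10.6,0],
    [-5.82,-11.37,0],
    [-6.79,-12.07,0],
    [-7.82,-12.69,0],
    [-8.9,-13.22,0],
    [-9.87,-13.61,0],
    [-9.87,-13.61,0],
  ],
  grip=[2.2,2.2,2.2,2.2,2.2,2.2,2.2,2.2,2.2,2.2,2.2,2.2,2.2,2.2,2.2,2.2,2.2,2.2],
)

```text
time: 13.85
eef_pos: [0.5722, -0.1735, 0.1057]
eef_rot: [3.142, 0.001, -1.897]
force: [0.2, -0.0, 0.9]
width: 0.0223
gripper_force: 0.0
```

```bash
echo "print('w',o['width'],'M',o['ft_torque'],'fz',o['force'][2])">>s.py; python3 s.py
```

```text
13.85 [ 0.5721851  -0.17352613  0.10565868] yaw -1.8970162966586768 tan(cw) -0.21936594624351924 rad -0.025439043085694363 R 0.14951912614523263 h 0.6242199716076843
centre in tool cm -14.951610559734995 -0.0950394779071253
w 0.02231545075707744 M [-0.03775119 -0.0483801   0.02276486] fz 0.8988656182541714
```

>>> drive_tool(
  twist=[
    [0,0,0.05],
    [0,0,0.1],
    [0,0,0.15],
    [0,0,0.2],
    [0,0,0.25],
  ],
  translation=[
    [-0.02,0.75,0],
    [-0.08,1.5,0],
    [-0.18,2.24,0],
    [-0.31,2.98,0],
    [-0.48,3.7,0],
  ],
  grip=[2.2,2.2,2.2,2.2,2.2],
)

```text
time: 14.27
eef_pos: [0.5368, -0.1559, 0.1059]
eef_rot: [3.141, 0.001, -2.152]
force: [1.1, 0.3, 0.0]
width: 0.0222
gripper_force: 0.5
```

```bash
python3 s.py
```

```text
14.2667 [ 0.53680991 -0.15585947  0.10594546] yaw -2.152412507321484 tan(cw) -0.7886243508021409 rad -0.8424030026530058 R 0.14959824538943775 h 0.3590577961024417
centre in tool cm -14.957880326153397 -0.24117708111979486
w 0.02224826253172429 M [-0.04576968 -0.27898013  0.0142727 ] fz 0.005195441658994049
```

>>> drive_tool(
  twist=[
    [0,0,0.05],
    [0,0,0.1],
    [0,0,0.15],
  ],
  translation=[
    [-0.02,0.75,0],
    [-0.08,1.5,0],
    [-0.17,2.24,0],
  ],
  grip=[2.2,2.2,2.2],
)

```text
time: 14.52
eef_pos: [0.5197, -0.1424, 0.1061]
eef_rot: [-3.141, 0.001, -2.302]
force: [5.9, -3.0, -5.2]
width: 0.0223
gripper_force: 3.3
```

```bash
python3 s.py
```

```text
14.5167 [ 0.51972877 -0.14242397  0.10612232] yaw -2.3022754525851217 tan(cw) -6.410651944596295 rad -1.691552584890303 R 0.14968361888111395 h 0.21370356684629688
centre in tool cm -14.967352459338294 -0.17383317118895647
w 0.02225660058550675 M [-0.60366755 -1.19656587  0.02676416] fz -5.213875258854245
```

>>> drive_tool(
  twist=[
    [0,0,0.05],
    [0,0,0.1],
    [0,0,0.15],
  ],
  translation=[
    [-0.02,0.75,0],
    [-0.08,1.5,0],
    [-0.17,2.24,0],
  ],
  grip=[2.2,2.2,2.2],
)

```text
time: 14.77
eef_pos: [0.5056, -0.1275, 0.1064]
eef_rot: [-3.137, 0.001, -2.453]
force: [5.7, -4.4, -3.8]
width: 0.0218
gripper_force: 3.2
```

```bash
python3 s.py
```

```text
14.7667 [ 0.50556314 -0.12751276  0.10641952] yaw -2.4527894608896172 tan(cw) -6.981290266404846 rad -1.5713794666219951 R 0.1497003356538588 h 0.0761986100028359
centre in tool cm -14.97001899064254 0.020889437079256723
w 0.021801517741865936 M [-0.73389994 -1.01928629  0.03175627] fz -3.759808834560829
```

>>> drive_tool(
  twist=[
    [0,0,0.05],
    [0,0,0.1],
  ],
  translation=[
    [-0.02,0.75,0],
    [-0.08,1.5,0],
  ],
  grip=[2.2,2.2],
)

```text
time: 14.93
eef_pos: [0.4966, -0.1155, 0.1064]
eef_rot: [-3.137, 0.002, -2.553]
force: [4.1, -4.5, -3.8]
width: 0.0222
gripper_force: 3.2
```

```bash
python3 s.py
```

```text
14.9333 [ 0.49661463 -0.11553859  0.10644206] yaw -2.5528404139136067 tan(cw) -6.0381070653614275 rad -0.9394411842019745 R 0.1497232175250842 h -0.023691098322335735
centre in tool cm -14.972303612072597 0.023306834933185527
w 0.022155955336803892 M [-8.04542756e-01 -9.62513260e-01  5.11063534e-04] fz -3.8127084088943786
```

>>> drive_tool(
  twist=[
    [0,0,0.05],
    [0,0,0.1],
    [0,0,0.15],
  ],
  translation=[
    [-0.02,0.75,0],
    [-0.08,1.5,0],
    [-0.17,2.24,0],
  ],
  grip=[2.2,2.2,2.2],
)

```text
time: 15.18
eef_pos: [0.4855, -0.0961, 0.1065]
eef_rot: [-3.137, 0.002, -2.703]
force: [5.0, -4.7, -4.3]
width: 0.0217
gripper_force: 3.2
```

```bash
python3 s.py
```

```text
15.1833 [ 0.4854584  -0.09611897  0.10647354] yaw -2.702998243904695 tan(cw) -6.359376298567955 rad -2.5863566795422046 R 0.14985713195226558 h -0.173344178801687
centre in tool cm -14.98568135496243 0.03089169983574358
w 0.021666608302585467 M [-0.9225068  -0.94172347 -0.00710371] fz -4.283681238694375
```

>>> drive_tool(
  twist=[
    [0,0,0.05],
    [0,0,0.1],
  ],
  translation=[
    [-0.02,0.75,0],
    [-0.08,1.5,0],
  ],
  grip=[2.2,2.2],
)

```text
time: 15.35
eef_pos: [0.4797, -0.0823, 0.1065]
eef_rot: [-3.137, 0.002, -2.803]
force: [4.0, -6.1, -2.9]
width: 0.0218
gripper_force: 3.2
```

```bash
python3 s.py
```

```text
15.35 [ 0.47972284 -0.08232989  0.10650953] yaw -2.803044091950688 tan(cw) -7.083403830965521 rad -1.7440174993500732 R 0.1499074459222236 h -0.2730255269277141
centre in tool cm -14.990700481631132 0.0363661830286901
w 0.021811533519879626 M [-0.96815525 -0.87628405  0.01315571] fz -2.9432970923800923
```

>>> drive_tool(
  twist=[
    [0,0,0.05],
    [0,0,0.1],
    [0,0,0.15],
  ],
  translation=[
    [-0.02,0.75,0],
    [-0.08,1.5,0],
    [-0.17,2.24,0],
  ],
  grip=[2.2,2.2,2.2],
)

```text
time: 15.6
eef_pos: [0.4737, -0.0608, 0.1066]
eef_rot: [-3.137, 0.002, -2.953]
force: [3.1, -5.9, -2.6]
width: 0.022
gripper_force: 3.2
```

```bash
echo "m=o['ft_torque'][:2];print('Mlat',m@X,m@Y,'gf',o['gripper_force'])">>s.py; python3 s.py
```

```text
15.6 [ 0.4737391  -0.06077279  0.10656155] yaw -2.9531289084123675 tan(cw) -6.377545464644597 rad -1.9468409135722273 R 0.15000725479941418 h -0.4223529238828564
centre in tool cm -15.000649474360701 0.04775219288817967
w 0.022014904762684116 M [-1.08678967 -0.80725438 -0.0086934 ] fz -2.5867061799056685
Mlat 1.2187852764276865 -0.5893503851239479 gf 3.171976623343653
```

>>> drive_tool(
  twist=[
    [0,0,0.05],
    [0,0,0.1],
    [0,0,0.15],
  ],
  translation=[
    [-0.02,0.75,0],
    [-0.08,1.5,0],
    [-0.17,2.24,0],
  ],
  grip=[2.2,2.2,2.2],
)

```text
time: 15.85
eef_pos: [0.471, -0.0386, 0.1066]
eef_rot: [-3.137, 0.003, -3.103]
force: [3.9, -6.1, -3.1]
width: 0.0221
gripper_force: 3.2
```

```bash
python3 s.py
```

```text
15.85 [ 0.47099824 -0.03858108  0.10656567] yaw -3.103169950554712 tan(cw) -6.281559447396894 rad -3.6876185150268923 R 0.15013742617267295 h -0.5714855793983439
centre in tool cm -15.013616936257307 0.06143182298994676
w 0.022115233473004973 M [-1.16994675 -0.75095306  0.04364238] fz -3.06969271578587
Mlat 1.1979298040070248 -0.7054573509282464 gf 3.162211121598375
```

>>> drive_tool(
  twist=[
    [0,0,-0.08],
    [0,0,-0.16],
    [0,0,-0.24],
    [0,0,-0.32],
    [0,0,-0.4],
    [0,0,-0.48],
    [0,0,-0.56],
    [0,0,-0.64],
    [0,0,-0.72],
    [0,0,-0.8],
    [0,0,-0.88],
    [0,0,-0.96],
    [0,0,-1.04],
    [0,0,-1.12],
    [0,0,-1.18],
    [0,0,-1.18],
  ],
  translation=[
    [-0.1,-1.2,0],
    [-0.24,-2.39,0],
    [-0.48,-3.57,0],
    [-0.81,-4.72,0],
    [-1.23,-5.84,0],
    [-1.75,-6.93,0],
    [-2.34,-7.97,0],
    [-3.02,-8.96,0],
    [-3.77,-9.89,0],
    [-4.6,-10.76,0],
    [-5.49,-11.56,0],
    [-6.45,-12.29,0],
    [-7.46,-12.94,0],
    [-8.52,-13.5,0],
    [-9.34,-13.87,0],
    [-9.34,-13.87,0],
  ],
  grip=[2.2,2.2,2.2,2.2,2.2,2.2,2.2,2.2,2.2,2.2,2.2,2.2,2.2,2.2,2.2,2.2],
)

```text
time: 17.18
eef_pos: [0.5697, -0.172, 0.1059]
eef_rot: [3.142, 0.0, -1.919]
force: [0.1, 0.1, -0.1]
width: 0.0222
gripper_force: 0.0
```

```bash
python3 s.py
```

```text
17.1833 [ 0.56972802 -0.17197887  0.1058969 ] yaw -1.918948994559377 tan(cw) -0.07446060800845879 rad -0.09669744372913416 R 0.1488856929458628 h 0.6052271215472719
centre in tool cm -14.88848239955818 -0.05086725610526788
w 0.022152518331771034 M [ 0.00010993 -0.05430636 -0.00426746] fz -0.0971458490575901
Mlat 0.05101071845406918 -0.018630599025463608 gf 0.0
```

>>> drive_tool(
  twist=[
    [0,0,0.05],
    [0,0,0.1],
    [0,0,0.15],
    [0,0,0.2],
    [0,0,0.25],
  ],
  translation=[
    [-0.02,0.75,0],
    [-0.08,1.5,0],
    [-0.18,2.24,0],
    [-0.31,2.98,0],
    [-0.48,3.7,0],
  ],
  grip=[2.2,2.2,2.2,2.2,2.2],
)

```text
time: 17.6
eef_pos: [0.535, -0.1539, 0.1062]
eef_rot: [3.141, 0.0, -2.174]
force: [1.7, -0.0, -0.2]
width: 0.0221
gripper_force: 0.5
```

```bash
python3 s.py
```

```text
17.6 [ 0.53501105 -0.15386758  0.10617287] yaw -2.173655251566525 tan(cw) -1.428590620343546 rad -0.950225669614117 R 0.14898691162315642 h 0.3415523611217468
centre in tool cm -14.897548527478133 -0.1845161822072292
w 0.022074344944488063 M [-0.01574514 -0.23007043  0.02302121] fz -0.21949146895213104
Mlat 0.19844063986258872 -0.11748031967446736 gf 0.5152237694710493
```

>>> drive_tool(
  twist=[
    [0,0,0.05],
    [0,0,0.1],
  ],
  translation=[
    [-0.02,0.75,0],
    [-0.08,1.5,0],
  ],
  grip=[2.2,2.2],
)

```text
time: 17.77
eef_pos: [0.5232, -0.1447, 0.1062]
eef_rot: [3.141, 0.001, -2.274]
force: [1.9, -0.2, -0.9]
width: 0.0217
gripper_force: 1.1
```

```bash
python3 s.py
```

```text
17.7667 [ 0.52316336 -0.1446798   0.10619828] yaw -2.273631521783511 tan(cw) -1.5293288527040714 rad -1.0642923242556197 R 0.149076198514429 h 0.24091038532626452
centre in tool cm -14.906350321769555 -0.19455004450033453
w 0.021663276635154546 M [-0.05572685 -0.49139341  0.01144115] fz -0.8712044995638725
Mlat 0.41096029676209045 -0.2751083391411684 gf 1.0706218879386142
```

>>> drive_tool(
  twist=[
    [0,0,0.05],
    [0,0,0.1],
  ],
  translation=[
    [-0.02,0.75,0],
    [-0.08,1.5,0],
  ],
  grip=[2.2,2.2],
)

```text
time: 17.93
eef_pos: [0.5141, -0.1358, 0.1065]
eef_rot: [-3.137, 0.001, -2.374]
force: [5.1, -3.1, -4.7]
width: 0.022
gripper_force: 3.3
```

```bash
python3 s.py
```

```text
17.9333 [ 0.51408213 -0.13584899  0.10652713] yaw -2.3738757470396545 tan(cw) -5.812306245700169 rad -1.5160892713688758 R 0.1489111926347532 h 0.15587525058012341
centre in tool cm -14.891084578729323 0.032140133408236515
w 0.022045845673712542 M [-0.74592586 -1.01922178  0.05545226] fz -4.67390340533482
Mlat 1.244536056324875 -0.2152868650845735 gf 3.3060507632035296
```

Engaged and still free. I continue in 0.1 rad steps.

>>> drive_tool(
  twist=[
    [0,0,0.05],
    [0,0,0.1],
  ],
  translation=[
    [-0.02,0.75,0],
    [-0.08,1.5,0],
  ],
  grip=[2.2,2.2],
)

```text
time: 18.1
eef_pos: [0.5043, -0.1248, 0.1065]
eef_rot: [-3.137, 0.001, -2.474]
force: [4.7, -4.5, -5.2]
width: 0.022
gripper_force: 3.4
```

```bash
python3 s.py
```

```text
18.1 [ 0.50434622 -0.12476691  0.10654538] yaw -2.4740838258419466 tan(cw) -6.417754632702076 rad -0.9082190846412344 R 0.14891855519542258 h 0.05677615513644385
centre in tool cm -14.891776031145309 0.048656480834464944
w 0.021958624774217443 M [-0.85106131 -0.97458082  0.07773458] fz -5.175810737753275
Mlat 1.27169095227113 -0.23856915273434187 gf 3.4260549340979196
```

>>> drive_tool(
  twist=[
    [0,0,0.05],
    [0,0,0.1],
  ],
  translation=[
    [-0.02,0.75,0],
    [-0.08,1.5,0],
  ],
  grip=[2.2,2.2],
)

```text
time: 18.27
eef_pos: [0.4957, -0.1128, 0.1066]
eef_rot: [-3.136, 0.002, -2.574]
force: [6.6, -4.9, -4.9]
width: 0.0218
gripper_force: 3.6
```

```bash
python3 s.py
```

```text
18.2667 [ 0.49570346 -0.11276285  0.10657389] yaw -2.5742274026445005 tan(cw) -7.640682285033527 rad -2.909100500959305 R 0.1489617297340437 h -0.042577397721997534
centre in tool cm -14.89605036242923 0.06043884144055767
w 0.021783875022299688 M [-0.9566519  -1.01230505  0.03125693] fz -4.942603837454536
Mlat 1.350788393534283 -0.33958074490874 gf 3.6463736230507493
```

Contact: the force is rising. I continue in small steps.

>>> drive_tool(
  twist=[
    [0,0,0.05],
    [0,0,0.1],
  ],
  translation=[
    [-0.02,0.75,0],
    [-0.08,1.5,0],
  ],
  grip=[2.2,2.2],
)

```text
time: 18.43
eef_pos: [0.4883, -0.1, 0.1066]
eef_rot: [-3.136, 0.002, -2.674]
force: [4.7, -6.0, -5.1]
width: 0.0222
gripper_force: 4.0
```

```bash
python3 s.py
```

```text
18.4333 [ 0.48834279 -0.10003312  0.10660139] yaw -2.674387575367541 tan(cw) -7.491511405286362 rad -1.449260687881349 R 0.14899418291690916 h -0.14132051025661768
centre in tool cm -14.899195030562964 0.08156513974599822
w 0.022164377858251698 M [-1.13457306 -1.05392583  0.00474337] fz -5.145713176933015
Mlat 1.487661983477241 -0.42997384485860657 gf 4.028631250112085
```

>>> drive_tool(
  twist=[
    [0,0,0.04],
    [0,0,0.08],
  ],
  translation=[
    [-0.02,0.6,0],
    [-0.06,1.2,0],
  ],
  grip=[2.2,2.2],
)

```text
time: 18.6
eef_pos: [0.4834, -0.0894, 0.1066]
eef_rot: [-3.135, 0.002, -2.754]
force: [6.1, -7.4, -6.0]
width: 0.0224
gripper_force: 4.3
```

```bash
python3 s.py
```

```text
18.6 [ 0.4833707  -0.08935945  0.10660288] yaw -2.753979577886593 tan(cw) -9.198416719794048 rad -2.839871532380521 R 0.14902693168622058 h -0.22036151486799443
centre in tool cm -14.90242264413908 0.08979428459189442
w 0.022400873434766124 M [-1.37844896 -0.97534269  0.04579211] fz -5.998277130011552
Mlat 1.644846899455576 -0.3819601692002824 gf 4.348936867027078
```

>>> drive_tool(
  twist=[
    [0,0,0.04],
    [0,0,0.08],
  ],
  translation=[
    [-0.02,0.6,0],
    [-0.06,1.2,0],
  ],
  grip=[2.2,2.2],
)

```text
time: 18.77
eef_pos: [0.4793, -0.0784, 0.1066]
eef_rot: [-3.135, 0.002, -2.834]
force: [4.8, -8.4, -5.3]
width: 0.0221
gripper_force: 4.7
```

```bash
python3 s.py
```

```text
18.7667 [ 0.47931035 -0.07842223  0.10658404] yaw -2.834246427003397 tan(cw) -9.488012677834293 rad -2.0300836864290446 R 0.14903842075910717 h -0.29866355745870987
centre in tool cm -14.903366321341002 0.11908364961421114
w 0.02211807257697875 M [-1.52913456e+00 -9.71924420e-01  1.87524574e-04] fz -5.330646584240905
Mlat 1.7515155388232255 -0.4637703021708487 gf 4.68586123053683
```

The tightening swing now takes about +3 N, by both the pad force and the tangential force. I let go and rise.

>>> drive_tool(
  twist=[
    [0,0,0],
    [0,0,0],
    [0,0,0],
    [0,0,0],
    [0,0,0],
    [0,0,0],
    [0,0,0],
    [0,0,0],
    [0,0,0],
    [0,0,0],
    [0,0,0],
  ],
  translation=[
    [0,-0.15,0],
    [0,-0.15,0],
    [0,-0.15,0],
    [0,-0.15,-1],
    [0,-0.15,-3],
    [0,-0.15,-6],
    [0,-0.15,-9],
    [1,0,-12],
    [3,0,-14],
    [3,0,-14],
    [3,0,-14],
  ],
  grip=[3.5,4.5,4.5,4.5,4.5,4.5,4.5,4.5,4.5,4.5,4.5],
)

```text
time: 19.68
eef_pos: [0.4499, -0.0857, 0.2482]
eef_rot: [-3.14, 0.003, -2.829]
force: [0.8, 0.7, -1.1]
width: 0.0447
gripper_force: 0.0
```

```bash
python3 s.py
python3 - <<'E'
from h import *
c=save('wrist','w6')
E
```

```text
19.6833 [ 0.44993318 -0.08572024  0.24818444] yaw -2.829455601224228 tan(cw) 0.43317876381064624 rad -0.9281141767601716 R 0.17924361668374575 h -0.3107857133037054
centre in tool cm -17.92364814238503 -0.1599327567241291
w 0.044736272255708906 M [ 0.00352979 -0.05793492  0.00141968] fz -1.079403401825578
Mlat 0.014432181828643633 -0.056219446229557914 gf 0.0
```

View pics/w6.png

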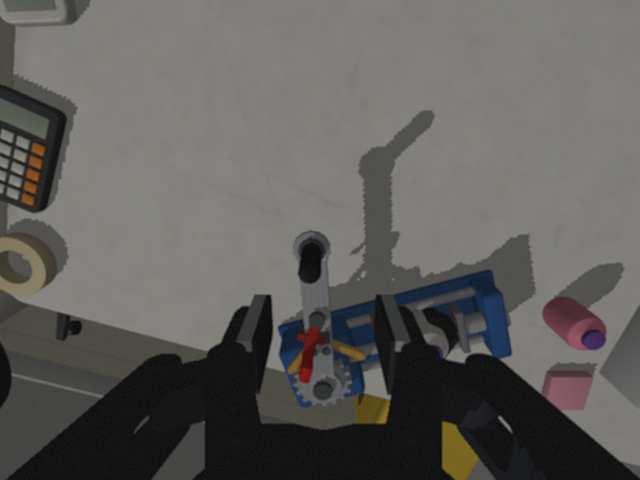

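The last view shows the gripper clear of the post at (311, 260). The red lever (pivot 317, 320; paddle 307, 368) still leans to the tighten side, and the bottle sits between the pad and the anvil. I hand in the job.

```bash
python3 -c "
from cell import bot
print(bot.job_done())"
```

```text
the job is handed in; nothing more can be done
None
```

The job is handed in: the lever is on tighten, the last swing took about 3 N more at the grip than with the jaw running free, and the gripper has let go and stands clear.

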